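Close up a relief block against its furniture on the press bed

ROBOT

A 6-joint arm with a two-finger parallel gripper is mounted at the origin on the work surface. World frame = base frame: x ahead of the robot, y to its left, z up, the work surface at z = 0. Lengths are in mm, angles in rad, forces in N, time in s.
With the tool pointing down it reaches from about 275 to 825 mm from the base axis. Payload 5.2 kg.
Tool frame: the origin (TCP) lies at the very end of the fingers, on their centre line; the grasp point (between the pads) lies 19 mm behind it; z points along the fingers, y is the line along which they close (so a half turn about z gives the same grasp; the last joint's range is limited). The gripper opens to 93 mm and grips with 3 to 60 N. Pads are 15 mm wide; open, the fingers measure 128 mm over their backs; the gripper's body (75 mm by 188 mm) begins 65 mm behind the grasp point.
Start: joints at [-1.512, 0.259, 1.535, -0, 1.348, -0.203], TCP at [142.372, -531.258, 218.653] pointing down, gripper open.
Joint ranges: [-3.14, 3.14], [-0.91, 2.08], [0.19, 2.58], [-1.22, 4.36], [0.22, 2.71], [-3.12, 3.12]. Speed limits (rad/s): [2.57, 2.57, 3.14, 3.14, 3.14, 3.14].

INTERFACE

Orientations are given as [roll, pitch, yaw] about the fixed x, y, z axes, in that order (R = Rz(yaw) Ry(pitch) Rx(roll)).
In Python, from bench import robot gives the robot as it stands. The module is installed in compiled form; this text tells all that it offers. Calls block until the motion is done:
- robot.move_ptp(position, orientation): joint-space move of the TCP to a pose.
- robot.move_linear(position, ori=None, speed=150, f_stop=None): straight line of the TCP; ori=None keeps the orientation; speed is the mean speed in mm/s. With f_stop (N) it stops when the force on the tool has changed by that much, and returns True; else False.
- robot.move_j(angles): joint-space move.
- robot.move_gripper(opening): opening from 0.0 (shut) to 1.0 (fully open); the grip force is fixed at half the most; returns when the fingers have stopped.
- robot.sleep(seconds).
- robot.inverse_kinematics(position, orientation): joint angles nearest the present ones, or None.
- robot.get_image(name): name is "side" or "top" or "wrist"; returns a dict with "img" (420x560x3 uint8, blue, green, red), "fovy" (degrees; the focal length in pixels is half the picture's height over the tangent of half this angle, whatever the lens; pixels are square), "cx", "cy" (the principal point, pixels), "k1" (the pictures are not rectified: a ray, as slopes to the right and down, at radius r is drawn at 1 + k1 r^2 times it, then the intrinsics apply), "eye" and "orientation" of the camera in the world. Camera axes: x right, y down, z forward; pixel columns grow to the right and rows downward; lengths in mm; the calibration is good to about 2 mm. A picture is of the moment at which its call begins. There is no depth.
A pose or a line that the arm cannot do raises robot.MotionError and nothing moves.
- robot.hand_in(): hands the job in; it is judged then, once.
Readings, each from a call of its own:
- robot.current_t(): time.
- robot.current_qpos(): joint angles.
- robot.current_joint_vel(): joint speeds.
- robot.current_joint_efforts(): joint torques, N m.
- robot.current_tcp_pos(): TCP position.
- robot.current_eef_rot(): TCP orientation.
- robot.current_contact_force(): force on the tool from outside, world axes, zero at the start.
- robot.current_ft_torque(): the same for the moment, N m.
- robot.current_gripper_width(): opening from 0.0 (shut) to 1.0 (fully open).
- robot.current_finger_force(): force on a finger pad.
Only numpy, scipy, OpenCV 4.12 (cv2) and the standard library are available. Lean on these libraries where they do the work, as an engineer would, in place of code of your own. Each camera call takes 0.05 s, during which the arm holds its last target. There are 200 camera calls.

TASK

The carved printing block lies loose on the steel press bed between two magnetic bars: find the one gap beside the block that is wide enough for the dark wooden furniture stick, lay the stick flat on the bed in front of that gap's open end and slide it in lengthwise until it backs the block's whole edge, without forcing it against the tight side. Then let go of the stick, take the block with a light grip and press it gently sideways until block, stick and bar are flush against one another with no play. Finish while still holding the block pressed there, flat on the bed, so that I can tighten the quoin on the other side, and leave everything else on the table where it is.

Things in the scene. Friction and masses are not known exactly. Their poses are not given: they have to be found in the camera images.
- press_bed: flat steel plate 300 x 240 x 6 mm, immovable, lying on the table; origin at the centre of its underside, x along its 300 mm length, y along its 240 mm width, z up; its top is 6 mm above the origin. The bars and the block stand on its far part, so the strip of bed on the robot's side of them is bare.
- narrow_bar: magnetic lock-up bar, dark steel with a red top, 90 x 16 mm, 16 mm high, held immovably on the bed; origin at the centre of its underside, x along its 90 mm length (parallel to the bed's x). It stands on one side of the block, left or right varies; the gap between it and the block is the wide one (about 25 to 29 mm).
- wide_bar: the same kind of bar, dark steel with a red top, but 90 x 44 mm, 16 mm high, immovable, parallel to the narrow bar on the other side of the block; origin at the centre of its underside. The gap between it and the block is too tight for the stick (about 11 to 15 mm).
- block: loose relief printing block, birch plywood with a green carved linoleum face on top showing a dark fir sprig, 60 mm along its x, 90 mm along its y, 23 mm high, 0.07 to 0.14 kg; origin at the centre of its underside, x nearly parallel to the bars. It rests on the bed and slides freely; its 60 mm long edges face the bars, its two 90 mm wide end faces are free to grip. It must not be squeezed with more than about 60 N from each side.
- furniture: loose stick of dark brown hardwood, 140 mm along its x, 20 mm wide along y, 16 mm high, about 30 g; origin at the centre of its underside. It starts lying flat on the table beside the bed, left or right varies, lengthwise roughly away from the robot. It is as high as the bars and 7 mm lower than the block, and 50 mm longer than the bars, so that about 40 mm of it can stay sticking out of the gap at either end.
- metal_furniture: bystander: hollow aluminium furniture piece 110 x 32 x 15 mm on the table on the other side of the bed from the stick; origin at the centre of its underside
- quoin: bystander: small steel wedge quoin 50 x 22 x 15 mm lying on a far corner of the bed; origin at the centre of its underside
- brayer: bystander: ink roller with black rubber roll and red handle, 180 x 122 x 38 mm, on the table beyond and to the left of the bed; origin on the table under its frame
- ink_tin: bystander: round tin, 87 mm across, 56 mm high, grey with a blue band, on the table beyond and to the right of the bed; origin at the centre of its underside
- gouge: bystander: lino gouge 116 mm long, 28 mm high, with a round wooden handle, on the table near the robot; origin on the table under its ferrule
- ink_knife: bystander: ink knife with a dark wooden handle and a steel blade, 200 mm long, 20 mm high, lying on the table near the robot; origin on the table under its ferrule
Things that resemble listed ones, but are neither listed nor needed, are in the scene too. Several things have the shape of the block; the one meant has the colours described above.

How it is judged:
By the outcome, as a careful person would: the job done as asked, in the order asked, and still so for the second after the job is handed in, while the arm keeps its last pose, push and grip.
It also fails if it takes over 58 s, if anything falls off the work surface, if the arm or the gripper's body presses on something with over 40 N, if the wrist force passes 120 N, or if a joint passes its speed limit or range.

## Working session

There is one attempt and no reset: what is moved stays moved. The work goes in short steps, each a Python script; the robot and the scene stay as the last script left them, time stands still between calls to the robot, and variables do not carry over. Pictures are saved under pics/ and viewed, at most 10 in all, crops included, and the job is handed in when it is done.

```bash
mkdir -p pics; cat > h.py <<'E'
import numpy as np, cv2, pickle
from bench import robot
from scipy.spatial.transform import Rotation as R
def snap(n,tag):
    d=robot.get_image(n); cv2.imwrite(f'pics/{tag}.png',d['img']); pickle.dump(d,open(f'pics/{tag}.pkl','wb')); return d
def load(tag): return pickle.load(open(f'pics/{tag}.pkl','rb'))
def Rm(d):
    o=np.array(d['orientation'],float)
    return o if o.shape==(3,3) else R.from_euler('xyz',o).as_matrix()
def K(d):
    f=d['img'].shape[0]/2/np.tan(np.radians(d['fovy'])/2)
    return np.array([[f,0,d['cx']],[0,f,d['cy']],[0,0,1.]])
def p2w(d,uv,z):
    k=K(d); out=[]
    for u,v in np.atleast_2d(uv):
        q=np.array([(u-d['cx'])/k[0,0],(v-d['cy'])/k[0,0]]); s=q.copy()
        for _ in range(30): s=q/(1+d['k1']*(s@s))
        r=Rm(d)@np.array([*s,1]); e=np.array(d['eye'],float)
        out.append((e+r*(z-e[2])/r[2])[:2])
    return np.array(out)
def w2p(d,P):
    c=(np.atleast_2d(P)-np.array(d['eye']))@Rm(d); s=c[:,:2]/c[:,2:]
    s=s*(1+d['k1']*(s**2).sum(1,keepdims=True)); return s*K(d)[0,0]+[d['cx'],d['cy']]
E
python3 - <<'E'
from h import *
for n in('top','side'):
    d=snap(n,n+'0'); print(n,d['fovy'],d['cx'],d['cy'],d['k1'],d['eye'],d['orientation'])
cv2.imwrite('pics/top0b.png',cv2.resize(load('top0')['img'],(800,600),interpolation=cv2.INTER_CUBIC))
print(robot.current_t(),robot.current_eef_rot())
E
```

```text
top 43.329770943644526 280.09347893833365 206.2038699240597 -0.05927736347612841 [ 429.64423366  -18.45281974 1205.41813595] [-3.08762604 -0.00766744 -1.5587597 ]
side 42.94337115724681 287.47289480567844 213.71440959887366 -0.18460204845601524 [116.9703379  867.14876856 862.96834684] [-2.24710792  0.02211431 -2.74674709]
0.1 [-3.14002712e+00 -3.29688740e-04  2.61826156e-01]
```

View pics/top0b.png

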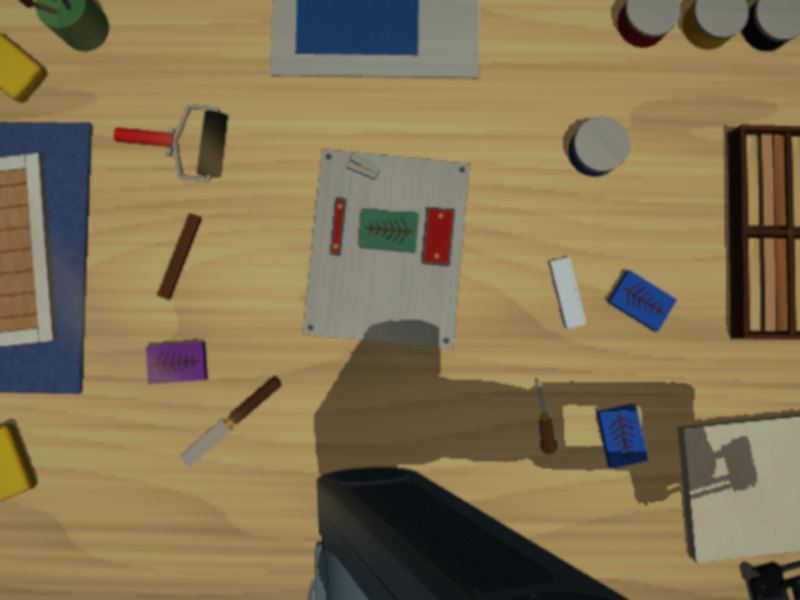

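The top view (800 px wide) looks down with +x up and +y left. The green block is at (388,230). Purple (177,362) and blue (642,300), (622,436) have the same shape but the wrong colours. The narrow bar at (338,226) leaves the wide gap on the left, and the wide bar is at (438,236). The dark stick is at (180,256); the other wooden sticks are in the case at (770,230) and are not meant. I'll confirm this in one enlarged crop.

```bash
python3 - <<'E'
from h import *
d=load('top0'); c=d['img'][90:250,105:335]
cv2.imwrite('pics/crop1.png',cv2.resize(c,None,fx=3.45,fy=3.45,interpolation=cv2.INTER_CUBIC))
E
```

```text
(no output)
```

View pics/crop1.png

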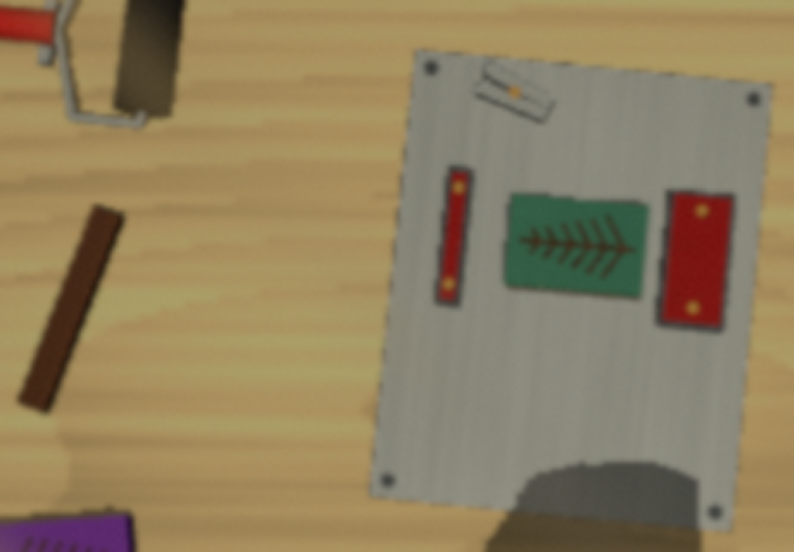

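The crop confirms it: green block with fir sprig at (576,246), stick at (71,308), narrow bar at (454,236), wide gap between x=470 and 507. Next I compute positions from the corners.

```bash
python3 - <<'E'
from h import *
d=load('top0')
for n,z,c in [('bed',6,[(416,50),(771,85),(731,530),(371,495)]),('nb',22,[(448,167),(472,168),(459,305),(436,304)]),('wb',22,[(668,191),(734,194),(722,330),(656,325)]),('block',29,[(511,193),(648,204),(640,298),(505,286)]),('stick',16,[(95,205),(124,214),(47,411),(18,401)])]:
    w=p2w(d,(np.array(c)+.5)/3.45+[105,90]-.5,z)
    s=np.roll(w,-1,0)-w
    ux=(w[0]+w[1]-w[2]-w[3])/2
    print(n,w.mean(0).round(1),'sides',np.linalg.norm(s,axis=1).round(1),'yaw(x)',np.degrees(np.arctan2(ux[1],ux[0])).round(2))
E
```

```text
bed [569.7  -4.2] sides [237.9 297.2 237.6 297.6] yaw(x) -4.67
nb [601.2  73.5] sides [15.7 90.5 15.  90.5] yaw(x) -4.18
wb [587.5 -84.2] sides [43.3 89.8 43.1 88.5] yaw(x) -4.54
block [595.1  -6.5] sides [89.4 61.7 87.9 60.9] yaw(x) -3.5
stick [551.9 325. ] sides [ 20.3 138.8  20.4 138.3] yaw(x) -19.9
```

```bash
cat >> h.py <<'E'
TH=np.radians(-4.5); U=np.array([np.cos(TH),np.sin(TH)]); V=np.array([-np.sin(TH),np.cos(TH)])
def uv(u,v): return u*U+v*V
def st(m=''): 
    p=np.array(robot.current_tcp_pos()); print(m,'t',round(robot.current_t(),2),'tcp',p.round(1),'uv',(p[:2]@U).round(1),(p[:2]@V).round(1),'F',np.round(robot.current_contact_force(),1),'w',round(robot.current_gripper_width()*93,1),'ff',np.round(robot.current_finger_force(),1))
E
python3 - <<'E'
from h import *
c=np.array([551.9,325.]); a=np.radians(-19.9); g=c-55*np.array([np.cos(a),np.sin(a)])
robot.move_ptp([*g,120],[np.pi,0,a]); robot.move_gripper(.5)
robot.move_linear([*g,2.5],speed=120,f_stop=8); st('down')
robot.move_gripper(0); st('grip')
robot.move_linear([*g,60]); st('lift')
p=uv(425,100.4)
robot.move_ptp([*p,70],[np.pi,0,TH]); st('over')
w=snap('wrist','w1'); snap('side','s1')
cv2.imwrite('pics/w1b.png',cv2.resize(w['img'],(800,600),interpolation=cv2.INTER_CUBIC))
E
```

```text
down t 5.44 tcp [500.9 344.    3.3] uv 472.3 382.3 F [-0.7  0.5 -0.4] w 46.5 ff 0.0
grip t 5.99 tcp [500.4 343.9   2.9] uv 471.9 382.1 F [-0.7  0.2  2.6] w 19.9 ff 29.9
lift t 6.53 tcp [499.9 343.6  59.7] uv 471.4 381.7 F [-0.9  0.3 -1.4] w 19.9 ff 29.9
over t 7.62 tcp [431.9  67.1  69.7] uv 425.3 100.8 F [ 0.9  0.  -0.4] w 19.9 ff 29.9
```

View pics/w1b.png

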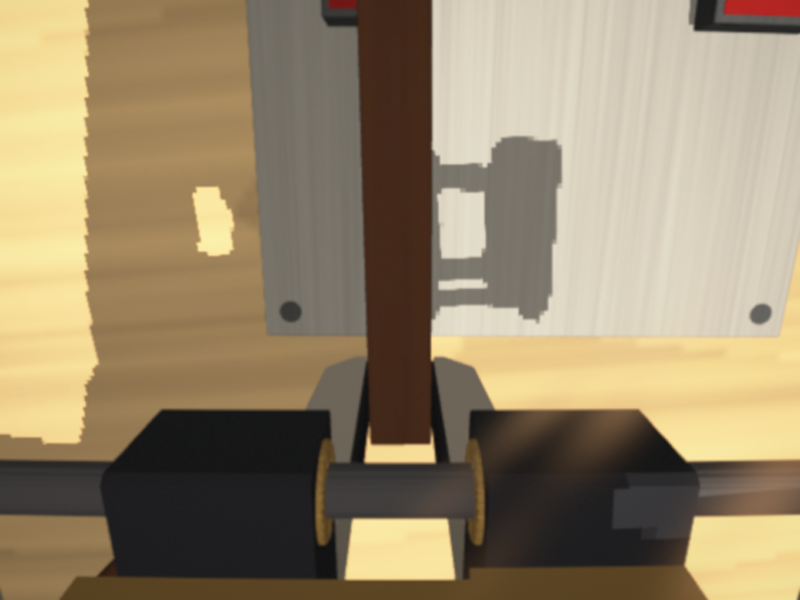

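View pics/s1.png

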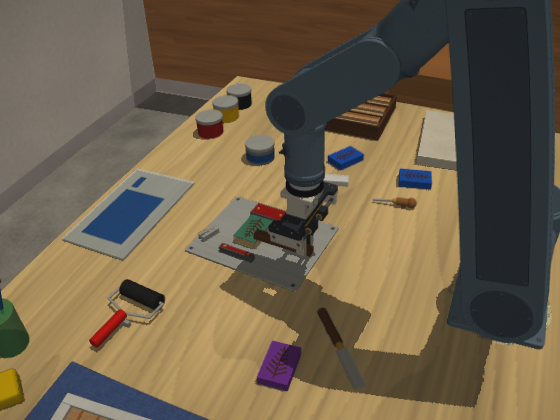

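The wrist view shows the stick held and aligned. The narrow bar's near end is at (322–357,10) and the wide bar's at (697,25). I'll back off so the stick's tip is in front of the gap, lay it down, re-grip, and compare tip and gap at the same height.

```bash
python3 - <<'E'
from h import *
d=load('w1'); s=.7
w=p2w(d,np.array([(325,25),(697,30),(290,311),(760,314)])*s,6); print('nbL,wbL,screws',np.c_[w@U,w@V].round(1))
p=uv(415,100.4)
robot.move_linear([*p,70]); robot.move_linear([*p,20],speed=100)
print(robot.move_linear([*p,8.5],speed=30,f_stop=4)); st('laid')
robot.move_gripper(.26); st('rel'); 
robot.move_linear([*p,9.0],speed=30); robot.move_gripper(0); st('regrip')
w=snap('wrist','w2'); cv2.imwrite('pics/w2b.png',cv2.resize(w['img'],(800,600),interpolation=cv2.INTER_CUBIC))
E
```

```text
nbL,wbL,screws [[549.7 130.2]
 [548.7 -18. ]
 [431.6 150.5]
 [429.9 -64.8]]
True
laid t 9.04 tcp [421.8  67.5   8.7] uv 415.2 100.4 F [0.8 0.8 4.1] w 19.5 ff 29.9
rel t 9.38 tcp [421.   67.6   8.2] uv 414.4 100.4 F [-0.7 -0.6 -0.4] w 23.7 ff 0.0
regrip t 9.89 tcp [421.6  67.5   9. ] uv 415.0 100.4 F [ 0.3  0.8 -0.3] w 19.7 ff 30.0
```

View pics/w2b.png

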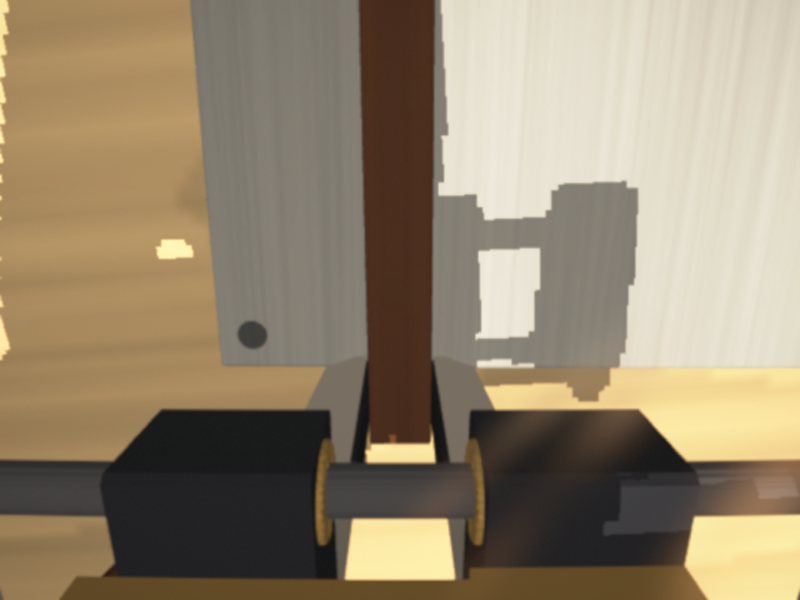

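The stick lies flat and aligned, with its right edge at x=433 and its near end at y=442. The bar edge from the wrist view (v=130.2) agrees with the top view, so I'll slide it in with a force guard.

```bash
python3 - <<'E'
from h import *
for u in (470,500,528):
    r=robot.move_linear([*uv(u,100.4),9.0],speed=50,f_stop=5); st(f'{u} {r}')
    if r: break
d=snap('side','s2'); t=snap('top','t2')
a=cv2.resize(d['img'][185:295,180:345],(800,533),interpolation=cv2.INTER_CUBIC); cv2.imwrite('pics/s2b.png',a)
E
```

```text
470 True t 10.18 tcp [421.6  67.5   9. ] uv 415.0 100.4 F [-0.5  0.   5. ] w 19.8 ff 30.0
```

View pics/s2b.png

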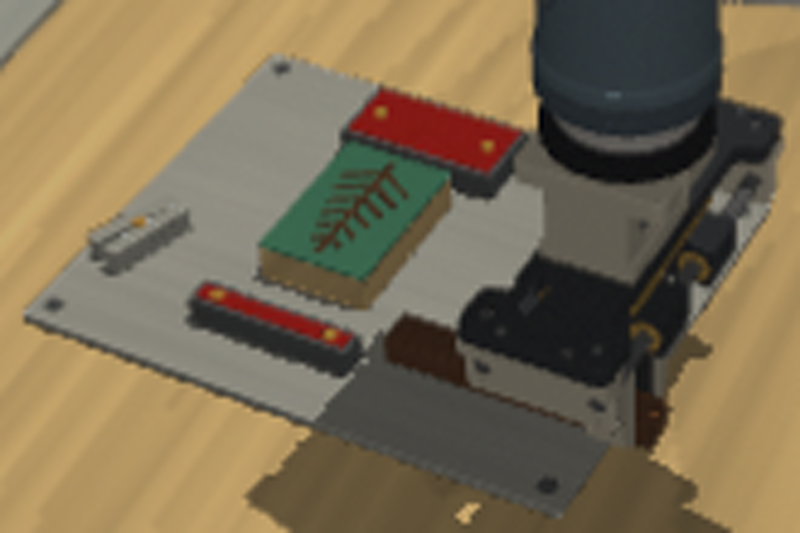

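The stick is flat in front of the gap (tip at (420,335), gap opening to the left). The early stop was only a vertical transient of 5 N, so I'll continue slightly lighter.

```bash
python3 - <<'E'
from h import *
robot.sleep(.2); st('idle')
for u in (425,440,465,490,510,528):
    r=robot.move_linear([*uv(u,100.4),9.3],speed=45,f_stop=8); st(f'{u} {r}')
    if r and abs(np.dot(robot.current_contact_force()[:2],U))>4: break
d=snap('side','s3'); t=snap('top','t3')
a=cv2.resize(d['img'][185:295,180:345],(800,533),interpolation=cv2.INTER_CUBIC); cv2.imwrite('pics/s3b.png',a)
E
```

```text
idle t 10.47 tcp [421.6  67.5   9. ] uv 415.0 100.4 F [ 1.1 -0.5  5. ] w 19.6 ff 30.0
425 True t 10.68 tcp [421.9  67.6   8.9] uv 415.3 100.5 F [-2.   1.   6.1] w 19.7 ff 30.0
440 True t 10.91 tcp [422.   67.6   8.9] uv 415.4 100.5 F [-1.3 -0.1  4.9] w 19.6 ff 30.0
465 True t 11.19 tcp [421.9  67.6   8.9] uv 415.3 100.5 F [-1.8 -0.2  5.9] w 19.9 ff 30.0
490 True t 11.56 tcp [422.   67.6   8.8] uv 415.4 100.5 F [-1.6 -0.2  5.1] w 20.0 ff 30.0
510 True t 11.96 tcp [422.1  67.6   8.7] uv 415.5 100.5 F [-0.6  0.4  4.9] w 19.7 ff 30.0
528 True t 12.38 tcp [422.1  67.6   8.6] uv 415.5 100.5 F [-2.  -0.3  3.7] w 19.5 ff 30.0
```

View pics/s3b.png

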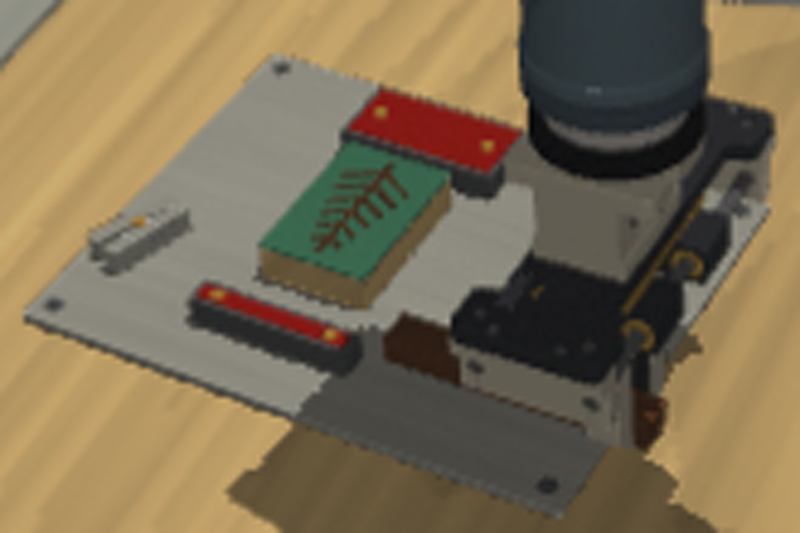

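```bash
python3 - <<'E'
from h import *
st('now'); print(np.round(robot.current_eef_rot(),4),np.round(robot.current_ft_torque(),2))
p=robot.current_tcp_pos()
r=robot.move_linear([p[0],p[1],11.5],speed=20); st('up'); print(np.round(robot.current_eef_rot(),4),np.round(robot.current_ft_torque(),2))
robot.move_linear([*uv(419,100.4),11.5],speed=20); st('fwd'); print(np.round(robot.current_ft_torque(),2))
E
```

```text
now t 12.48 tcp [422.1  67.6   8.6] uv 415.5 100.5 F [-0.8  0.3  4.1] w 19.8 ff 30.0
[ 3.1408  0.0276 -0.0759] [ 0.03 -0.17  0.02]
up t 12.78 tcp [421.8  67.6  11.4] uv 415.2 100.5 F [-0.1 -0.4 -0.7] w 19.8 ff 30.0
[ 3.1408  0.0285 -0.076 ] [ 0.02 -0.02  0.05]
fwd t 13.11 tcp [425.7  67.2  11.4] uv 419.1 100.4 F [0.  0.5 0.5] w 19.5 ff 30.0
[0.03 0.   0.02]
```

The aborted moves had let the tool pitch drift by 1.6°. I'll restore the orientation, lay the stick down again, re-grip without preload and slide.

```bash
python3 - <<'E'
from h import *
O=[np.pi,0,TH]; L=lambda u,z,**k: robot.move_linear([*uv(u,100.4),z],O,**k)
L(415,14,speed=40); L(415,9.4,speed=20); st('low')
robot.move_gripper(.27); robot.sleep(.2); robot.move_gripper(0); st('regrip'); print(np.round(robot.current_eef_rot(),4))
z=robot.current_tcp_pos()[2]+.3
L(415,z,speed=10); st('raise')
for u in (435,465,495,528):
    r=L(u,z,speed=45,f_stop=9); st(f'{u} {r}')
    if r: break
print(np.round(robot.current_eef_rot(),4))
t=snap('side','s4')
E
```

```text
low t 13.76 tcp [421.6  67.5   9.1] uv 415.0 100.4 F [-0.8  0.3 -0.5] w 19.7 ff 30.0
regrip t 14.59 tcp [421.6  67.5   9.4] uv 415.0 100.4 F [-0.1 -1.1  0.2] w 19.6 ff 30.0
[ 3.1416e+00 -1.0000e-04 -7.8500e-02]
raise t 14.84 tcp [421.6  67.5   9.7] uv 415.0 100.4 F [-0.6 -0.2 -0.1] w 19.9 ff 30.0
435 False t 15.43 tcp [441.5  66.    9.6] uv 434.9 100.4 F [-0.2 -0.1 -0.9] w 19.9 ff 30.0
465 False t 16.25 tcp [471.1  63.7   9.6] uv 464.7 100.4 F [0.3 1.1 0.3] w 19.6 ff 30.0
495 False t 17.07 tcp [501.   61.3   9.6] uv 494.7 100.4 F [-0.   0.2 -1. ] w 19.6 ff 30.0
528 False t 17.95 tcp [533.9  58.7   9.6] uv 527.6 100.4 F [ 0.3 -0.2 -0.4] w 19.5 ff 30.0
[-3.1416e+00  6.0000e-04 -7.8500e-02]
```

```bash
python3 - <<'E'
from h import *
O=[np.pi,0,TH]
robot.move_linear([*uv(527.6,100.4),9.3],O,speed=10)
robot.move_gripper(.4); st('rel'); robot.move_linear([*uv(527.6,100.4),140],O,speed=200)
q0=np.array(robot.current_qpos()); B=np.array([595.1,-6.5])
for s in(1,-1):
    q=robot.inverse_kinematics([*B,140],[np.pi,0,TH+s*np.pi/2]); print(s,q if q is None else np.round(q,2), np.round(q0,2))
w=snap('wrist','w5'); robot.move_ptp([*uv(440,150),250],O); t=snap('top','t5'); st()
c=t['img'][125:205,195:315]; cv2.imwrite('pics/t5b.png',cv2.resize(c,(800,533),interpolation=cv2.INTER_CUBIC))
cv2.imwrite('pics/w5b.png',cv2.resize(w['img'],(800,600),interpolation=cv2.INTER_CUBIC))
E
```

```text
rel t 18.78 tcp [533.8  58.7   9.3] uv 527.6 100.4 F [ 0.7 -1.   0.2] w 37.0 ff 0.0
1 [-0.2   0.4   1.53  0.    1.21 -0.12] [-0.1   0.3   1.68  0.    1.16  1.55]
-1 [-0.2   0.4   1.53 -0.    1.21  3.02] [-0.1   0.3   1.68  0.    1.16  1.55]
 t 20.33 tcp [450.4 114.5 248.2] uv 440.0 149.5 F [-0.3  0.3 -0.5] w 37.2 ff 0.0
```

View pics/t5b.png

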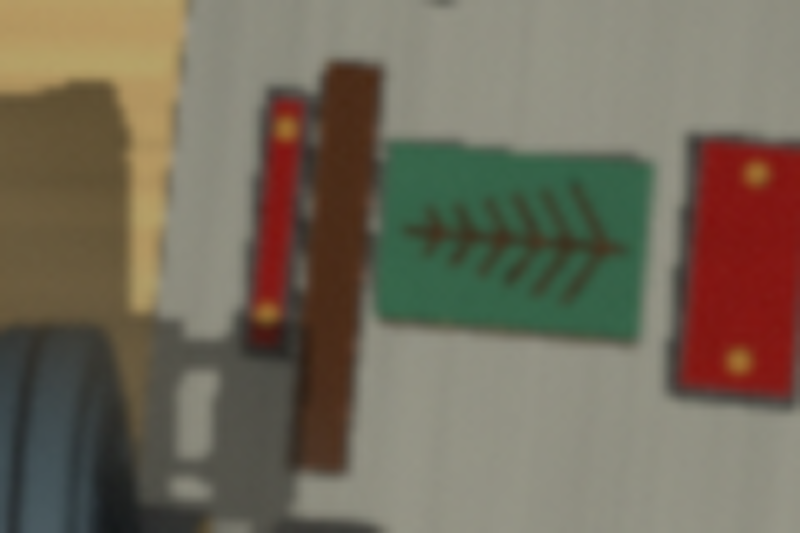

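View pics/w5b.png

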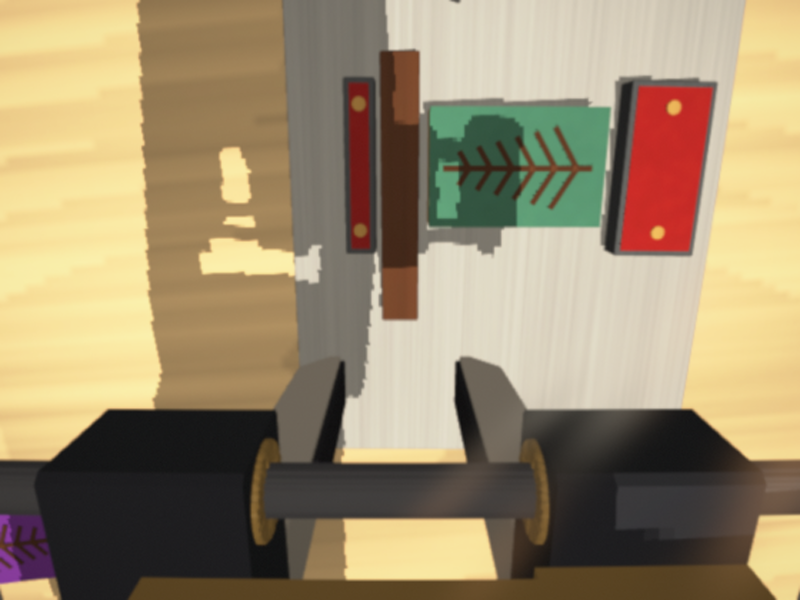

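The stick lies in the wide gap with clearance on both sides and overlaps the bar and block at both ends: (345,65)–(325,470) in the top crop, (400,50)–(400,318) in the wrist view. The block is untouched. Now I'll grip the block and press it left.

```bash
python3 - <<'E'
from h import *
O=[np.pi,0,TH+np.pi/2]; B=np.array([595.1,-6.5]); bu,bv=B@U,B@V; print(bu,bv)
robot.move_ptp([*B,110],O); robot.move_gripper(1.0)
print(robot.move_linear([*B,9],O,speed=80,f_stop=6)); st('down')
robot.move_gripper(0); st('grip')
p=np.array(robot.current_tcp_pos()); u0,v0,z0=p[:2]@U,p[:2]@V,p[2]
r=robot.move_linear([*uv(u0,v0+14),z0],O,speed=12,f_stop=9); st(f'press {r}')
robot.sleep(.5); st('hold'); print(np.round(robot.current_eef_rot(),4),np.round(robot.current_ft_torque(),2))
t=snap('side','s6')
cv2.imwrite('pics/s6b.png',cv2.resize(t['img'][185:295,180:345],(800,533),interpolation=cv2.INTER_CUBIC))
E
```

```text
593.7754894268155 40.211045198375196
False
down t 24.32 tcp [595.6  -6.6   9.6] uv 594.3 40.2 F [0.4 1.3 0.3] w 93.2 ff 0.0
grip t 24.95 tcp [595.1  -6.5   9.1] uv 593.8 40.2 F [-0.3 -0.   0.5] w 59.5 ff 30.0
press True t 25.71 tcp [595.7   1.2   9.1] uv 593.7 47.9 F [-0.9 -1.5  4. ] w 59.6 ff 30.0
hold t 26.21 tcp [595.6   1.2   9. ] uv 593.7 47.9 F [0.4 1.  5.7] w 59.8 ff 30.0
[-3.1413e+00  1.7000e-03  1.4927e+00] [-0.01 -0.21  0.05]
```

View pics/s6b.png

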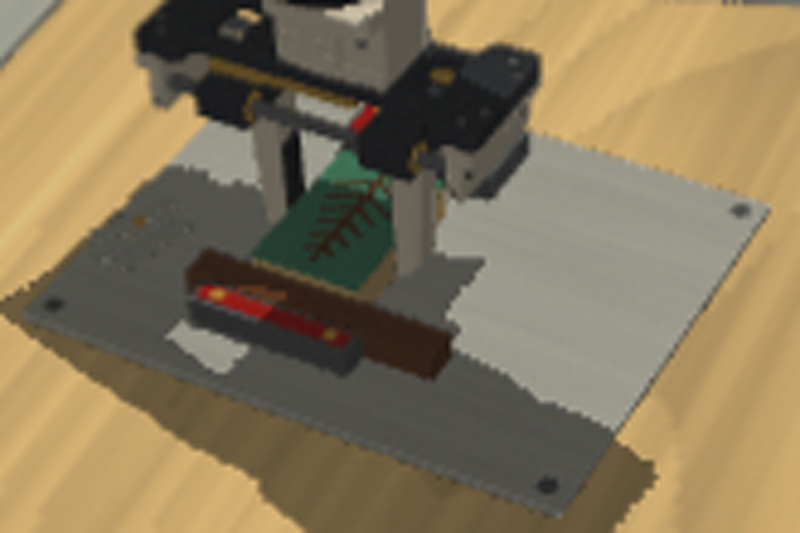

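The block moved 7.7 mm and touches the stick, which touches the bar with no visible gap at (360,300). The side force faded on stopping, though, so I'll press further in small steps until a steady push remains.

```bash
python3 - <<'E'
from h import *
O=[np.pi,0,TH+np.pi/2]; p=np.array(robot.current_tcp_pos()); u0,v0=p[:2]@U,p[:2]@V
for k in range(1,9):
    robot.move_linear([*uv(u0,v0+.4*k),9.3],O,speed=5); robot.sleep(.25)
    F=np.mean([robot.current_contact_force() for _ in range(3)],0); f=F[:2]@V; st(f'{k} fv {f:.1f}')
    if f<-7: break
robot.sleep(.6); st('hold'); print(np.round(robot.current_eef_rot(),4),np.round(robot.current_ft_torque(),2))
E
```

```text
1 fv -3.8 t 26.88 tcp [595.6   1.3   9.1] uv 593.7 48.0 F [ 0.5 -3.8 -0.8] w 59.7 ff 30.0
2 fv -5.6 t 27.38 tcp [595.6   1.3   9.1] uv 593.6 48.1 F [ 0.  -5.6 -0.8] w 59.9 ff 30.0
3 fv -7.2 t 27.88 tcp [595.6   1.4   9.1] uv 593.6 48.1 F [ 0.2 -7.3 -0.5] w 59.6 ff 30.0
hold t 28.48 tcp [595.6   1.4   9.2] uv 593.6 48.1 F [-1.2 -6.9 -0.3] w 59.9 ff 30.0
[-3.1412e+00  1.3000e-03  1.4922e+00] [-1.19 -0.08 -0.22]
```

The push holds steady at 7 N with only 0.2 mm of give. There's no play and the block is flat.

```bash
python3 -c "
from h import *
st(); print(robot.hand_in())"
```

```text
t 28.48 tcp [595.6   1.4   9.2] uv 593.6 48.1 F [-1.2 -6.9 -0.3] w 59.9 ff 30.0
the job is handed in; nothing more can be done
None
```

The job is handed in at 28.5 s: the stick is in the wide gap beside the narrow bar, backing the block's whole edge, and the arm still holds the block flat (30 N grip), pressing it against stick and bar at about 7 N with no measurable play; my last picture was taken just before that final press.

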